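Lock the lid on the pressure pot

ROBOT

A 6-joint arm with a two-finger parallel gripper is mounted at the origin on a cart in front of the work surface, level with it; the furniture and walls round the work are solid. World frame = base frame: x ahead of the robot, y to its left, z up, the work surface at z = 0. Lengths are in mm, angles in degrees, forces in N, time in s.
With the tool pointing down it reaches from about 300 to 850 mm from the base axis. Payload 4.2 kg.
Tool frame: the origin (TCP) lies midway between the tips of the shut fingers; the grasp point (between the pads) lies 19 mm behind it; z points along the fingers, y is the line along which they close (so a half turn about z gives the same grasp; the last joint's range is limited). The gripper opens to 91 mm and grips with 3 to 60 N. Pads are 32 mm wide; open, the fingers measure 118 mm over their backs; the gripper's body (76 mm by 178 mm) begins 60 mm behind the grasp point.
Start: joints at [62.51, 18.312, 89.639, -0, 72.044, -1.146], TCP at [255.172, 515.297, 213.976] pointing down, gripper open.
Joint ranges: [-177.97, 177.97], [-48.28, 115.42], [12.27, 149.76], [-77.06, 257.06], [2.81, 150.46], [-146.56, 146.56]. Speed limits (degrees/s): [147.25, 147.25, 180, 180, 180, 180].

INTERFACE

Orientations are given as [roll, pitch, yaw] about the fixed x, y, z axes, in that order (R = Rz(yaw) Ry(pitch) Rx(roll)).
In Python, from workcell import env gives the robot as it stands.
- The arm moves only by the tool jog_arm, never from a script. Its argument "steps" is one flat list of numbers, 5 for each row, row after row: the closure, from 0 (fully open) to 1 (shut), then the shift along the tool's x, y, z in cm, then the turn about the tool's z in degrees. A call has 1 to 20 rows; each row is the pose to reach, as a shift and turn from the pose commanded when the call began, along the tool's axes at that moment; what a row does not reach only later rows make up. A row lasts 1/10 s, in which the tool goes at most 50 mm and 8.59 degrees, less where a joint would pass 70% of its speed; a pose out of reach is approached as far as the arm can. A call with a gripper value outside its range is refused whole. The fingers move at their own pace and stop on an object; "force" is the grip in N (left out, the last holds). Time passes only in rows, so rows that repeat a pose let the fingers close. It gives the time, the measured TCP pose, the force and the opening at its end, in the units of the state.
- env.state(): the state, without advancing time (a new reading comes with each control period).
- env.grab_frame(name): name is "scene" or "top" or "wrist"; returns the picture (400x640x3 uint8, red, green, blue); there is no depth.
- env.camera_params(name): a dict with "fx", "fy", "cx", "cy" (pixels), "R" (3x3) and "t" (3): a world point X has camera coordinates R X + t. Camera axes: x right, y down, z forward; pixel columns grow to the right and rows downward; lengths in mm; the calibration is good to about 2 mm. A picture is of the moment at which its call begins: read the wrist's pose just before it. camera_params takes no time and is no camera call; for the wrist camera it gives the pose at the moment of the call.
- env.job_done(): hands the job in, once; it reports no verdict.
The state is a dict: "time_s": time; "qpos": joint angles; "qvel": joint speeds; "effort": joint torques, N m; "ee_pos": TCP position; "ee_rot": TCP orientation; "force": force on the tool from outside, world axes, zero at the start; "torque": the same for the moment, N m; "gripper_width": finger opening in mm.
Only numpy, scipy, OpenCV 4.12 (cv2) and the standard library are available. Lean on these libraries where they do the work, as an engineer would, in place of code of your own. Each camera call takes 0.05 s, during which the arm holds its last target. There are 200 camera calls.

TASK

A stone model with its repair is waiting to cure in the open pressure pot: put the lid on and lock it. Squeeze the lid's two tabs together to draw its bolts in, drop its lugs through the gaps in the mouth, press it down against its seal and, still squeezing, turn it clockwise to its stop, then let go so that both bolts spring out into their notches. Go gently, never forcing the lid against the pot, and leave the dropper bottle and the loose stone model where they stand.

Things in the scene. Friction and masses are not known exactly. Their poses are not given: they have to be found in the camera images.
- base: Grey base plate 150x150x12 mm, fixed, carrying a round aluminium pressure pot (134 mm across, gauge in front, grips at the sides reaching 88 mm from the axis; a stone model inside). Origin: centre of its underside, z up. The pot is turned on it by an unknown angle, up to 0.45 rad either way, which no reading shows: see or feel it. The pot does not turn by itself.
- mouth (a point): Centre of the pot's mouth, 95 mm up, at the top of its bayonet flange; axes as the base's. Flange: bore 92 mm, 7 mm thick, with 2 opposite gaps 20 mm wide, cut out to 105 mm diameter, for the lugs. With the pot unturned a gap lies 0.30 rad counter-clockwise (from above) of the base's x axis; the pot's unknown turn adds to that.
- pot_top (a point): Centre of the top of the pot's upstand, the ring outside the seal's flat: inner diameter 124 mm, wall 5 mm, top 17 mm above the mouth. It has 2 opposite notches 20 mm wide, open at the top, for the bolts; they face the bolts when the lid is turned 0.60 rad clockwise from the middle of the gaps. A solid stop follows at 0.62 rad.
- lid: Loose round lid, about 0.35 kg, right way up on the worktop. Origin: centre of its underside, z up, y through both tabs. Plug 90 mm across, tapering to 82 over its lowest 6 mm; rim 116 mm across, 22 to 28 mm up. Locked, its origin is 18 mm below the mouth. Let go unturned, or with the bolts not at the notches, it is not locked: the upstand holds the bolts in.
- lug (a point): Middle of the lug at the lid's +x side (another opposite at -x). Lugs reach 51 mm from the axis, 14 mm wide, 6 to 11 mm above the lid's underside. Lugs on the flange: lid origin 6 mm below the mouth, centred by its taper. Over the gaps (within 0.05 rad, either way round) they drop through; with the origin 18 to 21.5 mm below the mouth they are under the flange and turn.
- seal (a point): Centre of the lower face of the lid's sprung rubber ring, 107 to 115 mm across, 16 mm above the lid's underside. It lands on the pot when the lid origin is 16 mm below the mouth, then gives way up to 5.5 mm: 4 N to start, 1.5 N more per mm (7 N at 18 mm, 12 N at 21.5 mm). The lid's own weight helps; when let go the seal lifts the lid till its lugs bear up under the flange.
- tab_a_face (a point): Centre of the outer face of the upright black finger tab at the lid's +y side, 29 mm from the axis, 60 mm above the lid's underside. Tab 24 mm wide, 6 mm thick, 30 to 74 mm up. Both tabs: 58 mm across at rest, 44 mm fully squeezed, with a black hub 30x28 mm between them to 60 mm up and a brass valve on it to 69 mm.
- tab_b_face (a point): The same for the tab at the lid's -y side.
- tab_a (a joint): How far the +y tab is squeezed in, m: 0 out, 0.007 fully in (5 N to start, 8.5 N at the end). It draws in the steel bolt at its foot: 12 mm wide, 28 to 34 mm above the lid's underside (guides to 38), tip 67 mm from the axis when out, 60 when in. Bolts out land on the upstand; in, they pass inside it. Locked: 0. Held in by the upstand, not locked: 0.005.
- tab_b (a joint): The same for the -y tab.
- bottle: Small brown dropper bottle with a white tip, 30 mm across, 85 mm high, standing loose. Origin: centre of its foot. Leave it.
- model: Loose stone dental model, 68x75x30 mm, on the worktop. Origin: centre of its underside. Leave it.

How it is judged (in metres and radians):
On the way:
1. the lid is down in the mouth with both tabs squeezed (horizontal distance between lid and mouth below 0.004 m and z of lid in the frame of mouth below -0.0145 m and value of joint each of tab_a, tab_b above 0.0045 m), for 0.2 s.
At the end, for the whole second after the job is handed in: Lid origin within 4 mm of the mouth's axis and at least 14.5 mm below the mouth, tilted under 0.04 rad, at rest; both tabs sprung out (under 2 mm); bottle upright, it and the loose model within 20 mm of where they stood (horizontal distance between lid and mouth below 0.004 m and z of lid in the frame of mouth below -0.0145 m and angle between lid's own z axis and vertical below 0.04 rad and value of joint each of tab_a, tab_b below 0.002 m and linear speed of lid below 0.01 m/s and distance of each of bottle, model from where it was at the start of the episode below 0.02 m and angle between bottle's own z axis and vertical below 0.2 rad); the robot touches nothing.
It fails at once if the lid is forced against the pot with more than 60 N (contact force between lid and base above 60 N).
It fails at once if the bottle or the loose model is pushed more than 20 mm (distance of any of bottle, model from where it was at the start of the episode above 0.02 m).
It also fails if it takes over 58 s, if anything falls off the work surface, if the arm or the gripper's body presses on something with over 40 N, if the wrist force passes 120 N, or if a joint passes its speed limit or range.

## Working session

There is one attempt and no reset: what is moved stays moved. The work goes in short steps, Python scripts to look and compute and a tool call to move; the robot and the scene stay as the last step left them, time stands still between calls to the robot, and variables do not carry over. Pictures are saved under pics/ and viewed, on a budget of 10 in all, crops included, one or two more only if the job needs it, and the job is handed in when it is done.

Besides the shell and the picture viewer there is one more tool, called after "Emit:" as a command line: name --argument value ..., lists and objects as JSON in quotes. jog_arm: Moves the arm, as the interface text tells. Its arguments: {"type":"object","properties":{"steps":{"type":"array","items":{"type":"number"}},"force":{"type":"number"}},"required":["steps"]}

```bash
mkdir -p pics; ls; cat > h.py <<'E'
from workcell import env
import numpy as np, cv2
def save(n,f):
    im=env.grab_frame(n); cv2.imwrite(f,im[:,:,::-1]); return im
def ray(c,u,v,z):
    R=np.array(c['R']);t=np.array(c['t']).ravel();o=-R.T@t
    d=R.T@np.array([(u-c['cx'])/c['fx'],(v-c['cy'])/c['fy'],1.]);return o+d*(z-o[2])/d[2]
def proj(c,X):
    p=np.array(c['R'])@np.array(X)+np.array(c['t']).ravel();return c['fx']*p[0]/p[2]+c['cx'],c['fy']*p[1]/p[2]+c['cy']
E
python3 - <<'E'
from h import *
a=save('scene','pics/s1.png');b=save('top','pics/t1.png')
print(env.state())
for n in('scene','top'):
    c=env.camera_params(n);print(n,c,-np.array(c['R']).T@np.array(c['t']).ravel())
E
```

```text
pics
{'time_s': 0.1, 'qpos': array([ 6.25106070e+01,  1.83464943e+01,  8.96985098e+01, -1.20899500e-04,
        7.20438807e+01, -1.14562858e+00]), 'qvel': array([-0.03367833, -0.08166908, -0.10205969,  0.00609239,  0.11799822,
       -0.02010221]), 'effort': array([-1.47252563e-04, -4.13338745e+01, -2.32508433e+01,  7.27748475e-02,
        4.22402588e-02, -5.33983268e-05]), 'ee_pos': array([254.95110302, 514.89068747, 213.22536982]), 'ee_rot': array([-1.79911131e+02, -1.66220276e-03,  1.53656272e+02]), 'force': array([0.27943245, 0.92762554, 0.03013738]), 'torque': array([ 0.02624664,  0.04807633, -0.0601206 ]), 'gripper_width': 91.21356589234648}
scene {'fx': 409.62620570024626, 'fy': 409.62620570024626, 'cx': 320.78902069140577, 'cy': 196.8970743765193, 'R': array([[-0.89480941, -0.44604776,  0.01890807],
       [-0.33119533,  0.6348138 , -0.69808387],
       [ 0.29937565, -0.63091428, -0.7157663 ]]), 't': array([573.0687863 , 197.91021159, 817.76429535])} [333.51556454 645.91909101 712.65042237]
top {'fx': 438.8679831309778, 'fy': 438.8679831309778, 'cx': 321.21859372223867, 'cy': 201.9583553069188, 'R': array([[-0.00558857, -0.9999822 , -0.00209108],
       [-0.99493671,  0.00577019, -0.10033769],
       [ 0.10034797,  0.00151975, -0.99495124]]), 't': array([129.96021244, 563.41569414, 884.24944874])} [472.556611   125.36305048 936.58867375]
```

View pics/t1.png

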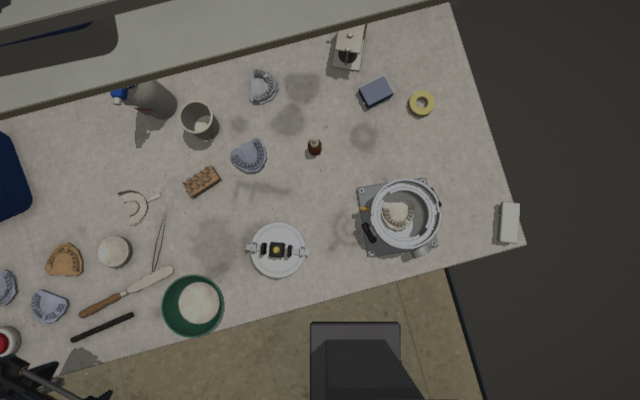

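View pics/s1.png

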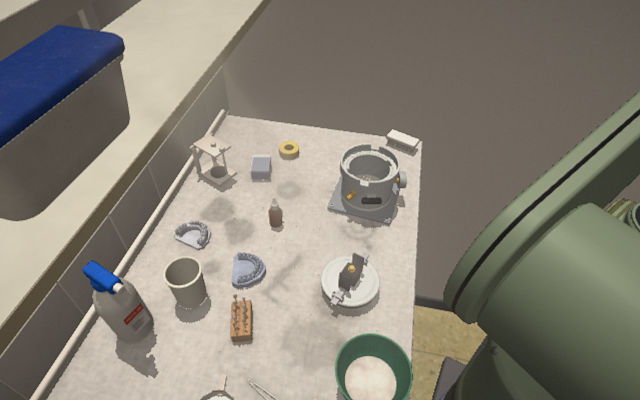

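The top view shows the lid near (277,250), its tabs along the image's x direction, and the pot near (405,213). The bottle is at (315,147) and the models are behind. I'll enlarge the lid and the pot next.

```bash
python3 - <<'E'
import cv2,numpy as np
t=cv2.imread('pics/t1.png')
a=t[210:290,235:315];b=t[168:268,350:450]
a=cv2.resize(a,(400,400),interpolation=cv2.INTER_CUBIC);b=cv2.resize(b,(400,400),interpolation=cv2.INTER_CUBIC)
cv2.imwrite('pics/c1.png',np.hstack([a,b]))
E
```

```text
(no output)
```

View pics/c1.png

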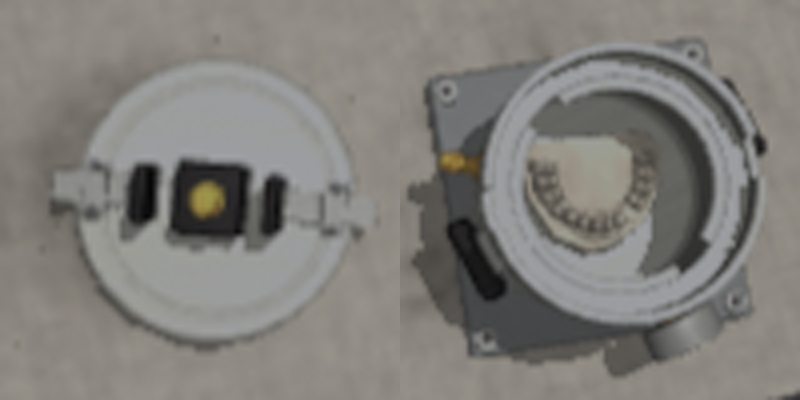

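The left crop shows the tabs at (143,195) and (273,205), the valve at (207,198), and the bolts at (80,188) and (343,212). The right crop shows the plate screws at (447,90), (693,52), (737,300) and (487,340), with flange gaps near (551,117) and (688,255).

```bash
python3 - <<'E'
from h import *
c=env.camera_params('top')
L=lambda x,y,z:ray(c,235+x/5-.5+.1,210+y/5-.4,z)
P=lambda x,y,z:ray(c,350+(x-400)/4-.4,168+y/4-.4,z)
ta,tb,v=L(143,195,74),L(273,205,74),L(207,198,69)
b1,b2=L(55,188,34),L(373,214,34)
print('tabs',ta,tb,(ta+tb)/2,np.linalg.norm(ta-tb),'valve',v,'bolts',b1,b2,(b1+b2)/2,np.linalg.norm(b1-b2))
for d in(ta-tb,b1-b2):print(np.degrees(np.arctan2(d[1],d[0])))
s=[P(*p,12) for p in((447,90),(693,52),(737,300),(487,340))]
print('base',np.mean(s,0),[np.degrees(np.arctan2(*(s[i]-s[j])[1::-1])) for i,j in((0,1),(3,2),(0,3),(1,2))])
g=P(551,117,95),P(688,255,95);d=g[0]-g[1];print('gap',g,(g[0]+g[1])/2,np.degrees(np.arctan2(d[1],d[0])),np.linalg.norm(d))
print('lid rim',L(212,60,28),L(212,345,28),'bottle',ray(c,315,147,40))
w=env.camera_params('wrist');print('wrist',w,-np.array(w['R']).T@np.array(w['t']).ravel())
E
```

```text
tabs [468.5649238  240.62032593  74.        ] [464.39526815 189.7752931   74.        ] [466.48009597 215.19780951  74.        ] 51.01571710154722 valve [467.22831894 216.1081056   69.        ] bolts [471.43007221 282.01528257  34.        ] [460.13303614 151.88029398  34.        ] [465.78155417 216.94778827  34.        ] 130.62441685636642
85.31182788376248
85.03858370978284
base [534.57716669 -33.65549426  12.        ] [np.float64(98.50276659619188), np.float64(98.69966946223207), np.float64(8.185292488925798), np.float64(8.341654340318714)]
gap (array([566.60097786,  -0.97371092,  95.        ]), array([499.79693536, -65.11482017,  95.        ])) [533.19895661 -33.04426555  95.        ] 43.834979330403264 92.61134914118206
lid rim [523.82444826 218.5943449   28.        ] [407.17714938 218.06676444  28.        ] bottle [677.93106639 139.02287818  40.        ]
wrist {'fx': 322.05368018228484, 'fy': 322.05368018228484, 'cx': 316.80899612850556, 'cy': 195.15650409943808, 'R': array([[ 0.44466997,  0.89569178, -0.00220153],
       [ 0.86972632, -0.43118914,  0.24010844],
       [ 0.21411388, -0.10868374, -0.97074358]]), 't': array([-574.18210062,  -28.23321761,  389.95563919])} [196.38179183 544.49817034 384.0618884 ]
```

Lid is at (466,216.5) with its tab axis at 85.2°, and the pot is at (534,-33.5). The gap direction is about 43.8°, with the base yaw at 8.4°. I'll take a closer wrist view of the pot before grasping.

Emit:
jog_arm --steps '[0,-5,-3.7,0,-3,0,-10,-7.4,0,-6,0,-15,-11,0,-9,0,-19,-14.2,0,-12,0,-23,-17.1,0,-14,0,-27,-20.1,0,-16,0,-31,-23.1,0,-18,0,-35,-26.1,0,-20,0,-39,-29,0,-21.5,0,-43,-32,0,-21.5,0,-46,-34.3,0,-21.5,0,-48,-35.8,0,-21.5,0,-49.3,-36.7,0,-21.5,0,-49.3,-36.7,0,-21.5,0,-49.3,-36.7,0,-21.5,0,-49.3,-36.7,0,-21.5]'

```text
time_s: 1.7
ee_pos: [533.3, -30.8, 213.9]
ee_rot: [180.0, -0.0, 175.3]
force: [-0.7, -0.1, 0.8]
gripper_width: 91.1
```

```bash
python3 - <<'E'
from h import *
import json
s=env.state();print(s['time_s'],s['ee_pos'],s['ee_rot'],s['qpos'],np.abs(s['qvel']).max())
w=env.camera_params('wrist');im=save('wrist','pics/w1.png')
json.dump({k:np.array(v).tolist() for k,v in w.items()},open('w1.json','w'))
E
```

```text
1.7 [533.30170046 -30.82541136 213.87850779] [ 1.79960855e+02 -4.66790823e-02  1.75251649e+02] [-4.56632259e+00  1.46633066e+01  9.48862679e+01  4.16845172e-02
  7.04969848e+01 -8.98318884e+01] 0.4061951344088898
```

View pics/w1.png

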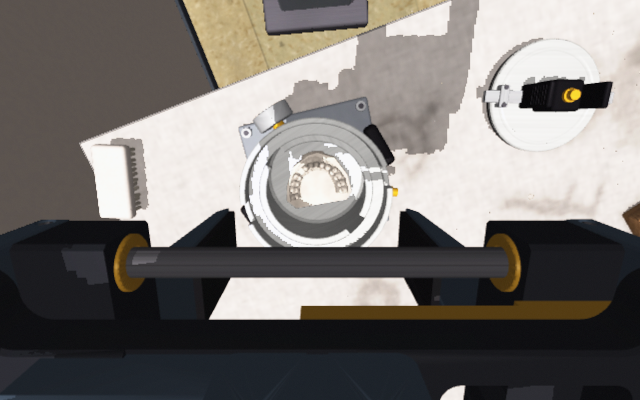

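The pot is near (318,185). The flange is low-contrast, so I'll crop with contrast enhancement.

```bash
python3 - <<'E'
import cv2,numpy as np
t=cv2.imread('pics/w1.png')[90:250,230:430]
t=cv2.resize(t,None,fx=4,fy=3.75,interpolation=cv2.INTER_CUBIC)
t=np.clip(255*(t/255.)**1.8,0,255).astype(np.uint8)
cv2.imwrite('pics/w1c.png',t)
E
```

```text
(no output)
```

View pics/w1c.png

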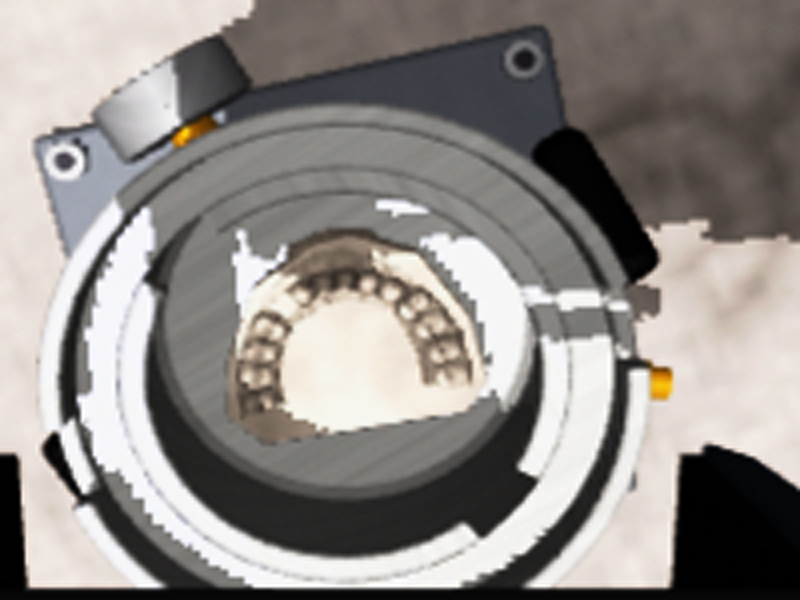

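Gap corners appear near (525,473) and (477,527) at lower right, and (155,287) and (203,220) at upper left. Upstand notches show near (48,438)–(82,502) on the left and (632,295)–(632,357) on the right.

```bash
python3 - <<'E'
from h import *
import json
w=json.load(open('w1.json'))
P=lambda x,y,z:ray(w,230+x/4-.4,90+y/3.75-.4,z)
ang=lambda a,b=(0,0):np.degrees(np.arctan2(a[1]-b[1],a[0]-b[0]))
s=[P(65,160,12),P(525,60,12)];print('screws',s,ang(s[0],s[1]),np.linalg.norm(s[0]-s[1]))
g=[P(*p,95) for p in((525,473),(477,527),(155,287),(203,220))]
for q in g:print(q)
m1,m2=(g[0]+g[1])/2,(g[2]+g[3])/2
print('gap',(m1+m2)/2,ang(m1,m2),np.linalg.norm(m1-m2),np.linalg.norm(g[0]-g[1]),np.linalg.norm(g[2]-g[3]))
n=[P(*p,112) for p in((48,438),(82,502),(632,295),(632,357))]
for q in n:print(q)
m1,m2=(n[0]+n[1])/2,(n[2]+n[3])/2
print('notch',(m1+m2)/2,ang(m1,m2),np.linalg.norm(m1-m2),np.linalg.norm(n[0]-n[1]),np.linalg.norm(n[2]-n[3]))
# bore circle z95, points along flange inner edge
# lid in wrist view
v=ray(w,571.5,95.5,69);print('valve',v)
E
```

```text
screws [array([ 479.24126133, -107.8242782 ,   12.        ]), array([460.99076168,  24.01350267,  12.        ])] -82.11855029062065 133.0950081804246
[562.402561     7.81061382  95.        ]
[575.77915815  -4.30810005  95.        ]
[508.3738611  -73.33682818  95.        ]
[493.27498746 -60.71235716  95.        ]
gap [534.95764193 -32.63666789  95.        ] 45.2129791762082 96.90419841544612 18.049835937363255 19.68129196944176
[539.49564874 -98.27167764 112.        ]
[555.8073839  -92.92290675 112.        ]
[516.36565497  30.79572112 112.        ]
[530.81567243  30.34158305 112.        ]
notch [535.62109001 -32.51432005 112.        ] -79.20288697699623 128.43975289837826 17.166305775261606 14.457152077814145
valve [469.49665945 213.77021142  69.        ]
```

Both features put the gap direction at about 45°, the notches at 100.8° (= 45.2 + 55.6), and the mouth at about (535,-32.7). Next I'll move near the lid for a precise wrist view.

Emit:
jog_arm --steps '[0,1,4,0,0,0,2,8.5,0,0,0,3,13,0,0,0,4,17.5,0,0,0,5,21.5,0,0,0,5.6,24.4,0,0,0,5.6,24.4,0,0,0,5.6,24.4,0,0,0,5.6,24.4,0,0]'

```text
time_s: 2.65
ee_pos: [498.5, 215.2, 214.1]
ee_rot: [-180.0, 0.0, 175.2]
force: [0.3, 0.4, 1.1]
gripper_width: 91.2
```

```bash
python3 - <<'E'
from h import *
import json
s=env.state();print(s['time_s'],s['ee_pos'],s['ee_rot'],np.abs(s['qvel']).max())
w=env.camera_params('wrist');im=save('wrist','pics/w2.png')
json.dump({k:np.array(v).tolist() for k,v in w.items()},open('w2.json','w'))
hsv=cv2.cvtColor(im,cv2.COLOR_RGB2HSV)
m=cv2.inRange(hsv,(15,120,120),(35,255,255))
n,l,st,ce=cv2.connectedComponentsWithStats(m)
for i in range(1,n):
    if st[i,4]>15:print(st[i],ce[i],ray(w,*ce[i],69))
cv2.imwrite('pics/w2c.png',cv2.resize(cv2.cvtColor(np.clip(255*(im[60:260,215:425]/255.)**1.6,0,255).astype(np.uint8),cv2.COLOR_RGB2BGR),None,fx=3,fy=3,interpolation=cv2.INTER_CUBIC))
E
```

```text
2.65 [498.48111195 215.16235824 214.07950991] [-1.79978992e+02  3.36005420e-03  1.75179644e+02] 1.0685271018621172
[311 146  13  14 142] [317.21126761 152.32394366] [467.83250121 217.49684537  69.        ]
[ 41 176   9   4  23] [ 45.30434783 177.56521739] [469.8178333  -55.05423222  69.        ]
[461 233  23  14 166] [474.13253012 240.44578313] [573.37621847 373.26042818  69.        ]
[150 237  18  10 139] [159.23021583 241.24460432] [546.39012757  44.6152311   69.        ]
[114 243  11  48 215] [117.72093023 268.00930233] [572.8298912   -5.91156736  69.        ]
[510 244  11  47 185] [515.97837838 268.1027027 ] [608.91600708 418.81453903  69.        ]
```

View pics/w2c.png

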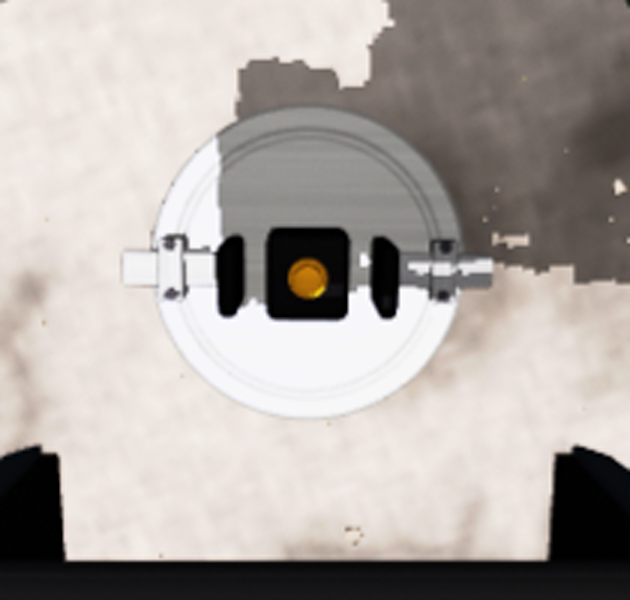

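The rim spans x 153–460 and y 104–418 in the crop. The bolts run from (122,267) to (492,271), the tab tops are at (230,277) and (385,277), and the valve is at (307,279).

```bash
python3 - <<'E'
from h import *
import json
w=json.load(open('w2.json'))
P=lambda x,y,z:ray(w,215+x/3-.33,60+y/3-.33,z)
ang=lambda a,b=(0,0):np.degrees(np.arctan2(a[1]-b[1],a[0]-b[0]))
a,b,c,d=P(153,268,26),P(460,268,26),P(308,104,26),P(308,418,26)
print('rim',(a+b)/2,(c+d)/2,np.linalg.norm(a-b),np.linalg.norm(c-d))
for n,p,q,z in(('bolts',(122,267),(492,271),32),('tabs',(230,277),(385,277),74),('guides',(175,267),(443,271),38)):
    p,q=P(*p,z),P(*q,z);print(n,p,q,(p+q)/2,ang(q,p),np.linalg.norm(p-q))
E
```

```text
rim [468.8701526  216.97333315  26.        ] [468.58052078 217.56650719  26.        ] 113.45823151466101 115.22141862092056
bolts [462.21707583 150.27064847  32.        ] [475.08262737 284.1499902   32.        ] [468.6498516  217.21031933  32.        ] 84.51083972270366 134.4960986711386
tabs [464.85996385 192.75157812  74.        ] [469.08393419 242.3048524   74.        ] [466.97194902 217.52821526  74.        ] 85.12782848483968 49.73297614832522
guides [463.32999839 170.33225148  38.        ] [472.88105675 265.62253585  38.        ] [468.10552757 217.97739367  38.        ] 84.27629224428794 95.76774515024012
```

Lid axis at (468.3,217.3), yaw 84.8°, and the sizes check out. I'll descend around the tabs with the TCP 43 mm above the worktop.

Emit:
jog_arm --steps '[0,2,0,0,0.4,0,3.03,0,3,0.4,0,3.03,0,6,0.4,0,3.03,0,9,0.4,0,3.03,0,11.5,0.4,0,3.03,0,13,0.4,0,3.03,0,14.5,0.4,0,3.03,0,16,0.4,0,3.03,0,17.1,0.4,0,3.03,0,17.1,0.4,0,3.03,0,17.1,0.4,0,3.03,0,17.1,0.4]'

```text
time_s: 3.9
ee_pos: [469.4, 218.1, 43.7]
ee_rot: [180.0, 0.1, 174.7]
force: [0.4, -0.2, -0.2]
gripper_width: 91.2
```

Emit:
jog_arm --steps '[0.4,0.1,0,0,0,1,0.1,0,0,0,1,0.1,0,0,0,1,0.1,0,0,0,1,0.1,0,0,0,1,0.1,0,0,0,1,0.1,0,0,0,1,0.1,0,0,0,1,0.1,0,0,0]' --force 30

```text
time_s: 4.8
ee_pos: [467.8, 218.1, 43.4]
ee_rot: [180.0, 0.0, 174.8]
force: [-1.1, -0.3, 5.2]
gripper_width: 42.4
```

Emit:
jog_arm --steps '[1,0,0,-1,0,1,0,0,-3.5,0,1,0,0,-7,0,1,0,0,-10.5,0,1,0,0,-13,0,1,-1,-2.7,-13.5,-4,1,-2.3,-6.2,-13.5,-10,1,-3.6,-9.7,-13.5,-16,1,-4.9,-13.2,-13.5,-22,1,-6.2,-16.7,-13.5,-28,1,-7.4,-20,-13.5,-34,1,-8.3,-22.6,-13.5,-40,1,-8.8,-23.8,-13.5,-45,1,-8.98,-24.37,-13.5,-48,1,-8.98,-24.37,-13.5,-50.4,1,-8.98,-24.37,-13.5,-50.4,1,-8.98,-24.37,-13.5,-50.4,1,-8.98,-24.37,-13.5,-50.4]'

```text
time_s: 6.6
ee_pos: [534.6, -32.5, 177.8]
ee_rot: [180.0, -0.0, -134.9]
force: [-0.2, 0.1, -3.5]
gripper_width: 42.0
```

```bash
python3 - <<'E'
from h import *
import json
a=save('wrist','pics/w3.png');b=save('scene','pics/s3.png')
s=env.state();print(s['time_s'],s['ee_pos'],s['ee_rot'],s['force'],s['torque'],s['qpos'],s['gripper_width'])
w=env.camera_params('wrist');json.dump({k:np.array(v).tolist() for k,v in w.items()},open('w3.json','w'))
A=cv2.resize(a[60:260,215:425],(400,400));B=cv2.resize(b[80:230,310:460],(400,400))
cv2.imwrite('pics/c3.png',np.hstack([A,B])[:,:,::-1])
E
```

```text
6.7 [534.75492754 -32.5115127  177.8855947 ] [ 1.79989156e+02 -3.10839348e-03 -1.34841345e+02] [-0.31883357  0.15425425 -3.3454951 ] [ 0.10060039  0.02433733 -0.03553671] [-4.71200097e+00  1.62998638e+01  9.80306305e+01  5.06154337e-03
  6.56798003e+01 -1.39872740e+02] 42.097066873020395
```

View pics/c3.png

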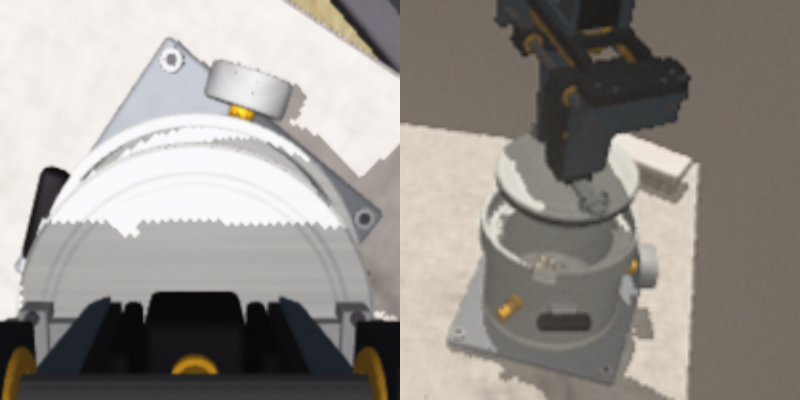

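The lid is held level and squeezed, and it sits centred over the pot with the lug axis at about 45.1°. I'll lower it into the mouth and then feel my way down.

Emit:
jog_arm --steps '[1,0,0,1,0,1,0,0,2,0,1,0,0,3,0,1,0,0,3.6,0,1,0,0,4,0,1,0,0,4.2,0,1,0,0,4.2,0,1,0,0,4.2,0]'

```text
time_s: 7.5
ee_pos: [535.2, -32.8, 136.3]
ee_rot: [-180.0, 0.0, -134.8]
force: [-0.0, -0.0, -4.0]
gripper_width: 42.1
```

Emit:
jog_arm --steps '[1,0,0,0.1,0,1,0,0,0.2,0,1,0,0,0.3,0,1,0,0,0.4,0,1,0,0,0.5,0,1,0,0,0.6,0,1,0,0,0.6,0,1,0,0,0.6,0]'

```text
time_s: 8.3
ee_pos: [534.7, -32.4, 129.8]
ee_rot: [179.9, 0.0, -134.9]
force: [0.1, 3.3, -3.8]
gripper_width: 41.8
```

Now 8.6 mm below the mouth, so the lugs are entering the gaps, with a slight +y side force. I'll ease +y a little and continue down.

Emit:
jog_arm --steps '[1,-0.03,0.03,0,0,1,-0.03,0.03,0.1,0,1,-0.03,0.03,0.2,0,1,-0.03,0.03,0.3,0,1,-0.03,0.03,0.3,0,1,-0.03,0.03,0.3,0]'

```text
time_s: 8.9
ee_pos: [534.7, -32.3, 126.8]
ee_rot: [180.0, -0.0, -134.8]
force: [-1.7, 3.2, -3.8]
gripper_width: 42.7
```

```bash
python3 - <<'E'
from h import *
s=env.state();print(s['time_s'],s['ee_pos'],s['ee_rot'],s['force'],s['torque'])
E
```

```text
8.9 [534.70104996 -32.25154246 126.78399107] [ 1.79973838e+02 -1.00143126e-02 -1.34843535e+02] [-1.74508338  3.20882069 -3.78558857] [0.4739362  0.32080042 0.05422296]
```

Emit:
jog_arm --steps '[1,-0.01,0.03,0.1,0,1,-0.01,0.03,0.2,0,1,-0.01,0.03,0.3,0,1,-0.01,0.03,0.4,0,1,-0.01,0.03,0.4,0]'

```text
time_s: 9.4
ee_pos: [534.8, -32.1, 122.8]
ee_rot: [-180.0, -0.0, -134.8]
force: [-0.7, 1.3, -4.1]
gripper_width: 42.6
```

Emit:
jog_arm --steps '[1,0,0,0.1,0,1,0,0,0.2,0,1,0,0,0.3,0,1,0,0,0.36,0,1,0,0,0.36,0,1,0,0,0.36,0]'

```text
time_s: 10.0
ee_pos: [534.9, -32.1, 119.9]
ee_rot: [-180.0, 0.0, -134.8]
force: [-2.2, 1.1, 6.0]
gripper_width: 42.5
```

```bash
python3 - <<'E'
from h import *
s=env.state();print(s['time_s'],s['ee_pos'],s['ee_rot'],s['force'],s['torque'])
E
```

```text
10.0 [534.85907215 -32.11769138 119.8741693 ] [-1.79970707e+02  2.09791954e-02 -1.34842142e+02] [-2.18055956  1.07218502  6.03087961] [ 0.364358    0.71731073 -0.01066092]
```

The seal is compressed at about 10 N, i.e. 18.5–20 mm down. I'll start the clockwise turn.

Emit:
jog_arm --steps '[1,0,0,0,1,1,0,0,0,2.5,1,0,0,0,4,1,0,0,0,6,1,0,0,0,8,1,0,0,0,8,1,0,0,0,8]'

```text
time_s: 10.7
ee_pos: [535.3, -31.8, 119.6]
ee_rot: [-180.0, 0.1, -142.8]
force: [-1.9, 2.9, 5.0]
gripper_width: 42.4
```

```bash
python3 - <<'E'
from h import *
s=env.state();print(s['time_s'],s['ee_pos'],s['ee_rot'],s['force'],s['torque'])
E
```

```text
10.7 [535.27185826 -31.82089981 119.57134031] [-1.79976226e+02  7.41637927e-02 -1.42843317e+02] [-1.94071324  2.85994046  4.96907715] [0.64896487 0.34080301 0.21653835]
```

Emit:
jog_arm --steps '[1,0,0,0,2,1,0,0,0,5,1,0,0,0,8,1,0,0,0,11,1,0,0,0,14,1,0,0,0,17,1,0,0,0,20,1,0,0,0,22,1,0,0,0,24,1,0,0,0,24,1,0,0,0,24]'

```text
time_s: 11.8
ee_pos: [535.3, -32.3, 119.6]
ee_rot: [-180.0, 0.1, -166.8]
force: [-1.0, 1.2, 4.1]
gripper_width: 42.3
```

```bash
python3 - <<'E'
from h import *
s=env.state();print(s['time_s'],s['ee_pos'],s['ee_rot'],s['force'],s['torque'])
E
```

```text
11.8 [535.32732276 -32.31912357 119.56639417] [-1.79958928e+02  7.50693347e-02 -1.66806950e+02] [-0.96713507  1.18909242  4.05668825] [0.34213764 0.07584344 0.19676134]
```

Turned 32° with low torque. Now I'll creep to the stop.

Emit:
jog_arm --steps '[1,0,0,0,0.7,1,0,0,0,1.4,1,0,0,0,2.1,1,0,0,0,2.7,1,0,0,0,2.7,1,0,0,0,2.7]'

```text
time_s: 12.4
ee_pos: [535.2, -32.3, 119.5]
ee_rot: [-180.0, 0.1, -169.5]
force: [1.1, -0.5, 4.2]
gripper_width: 42.4
```

```bash
python3 - <<'E'
from h import *
s=env.state();print(s['time_s'],s['ee_pos'],s['ee_rot'],s['force'],s['torque'])
E
```

```text
12.4 [535.16002236 -32.27501765 119.46981988] [-1.79967165e+02  5.28458851e-02 -1.69539560e+02] [ 1.05787506 -0.54087643  4.24467405] [-0.05764159 -0.17931436  0.28062711]
```

Emit:
jog_arm --steps '[1,0,0,0,0.5,1,0,0,0,1,1,0,0,0,1,1,0,0,0,1]'

```text
time_s: 12.8
ee_pos: [535.0, -32.0, 119.4]
ee_rot: [-180.0, 0.0, -170.5]
force: [1.6, -0.2, 4.6]
gripper_width: 42.1
```

```bash
python3 - <<'E'
from h import *
s=env.state();print(s['time_s'],s['ee_pos'],s['ee_rot'],s['force'],s['torque'])
E
```

```text
12.8 [535.0353472  -32.01281517 119.44970797] [-1.79995432e+02  4.21310839e-02 -1.70539640e+02] [ 1.57666346 -0.23353568  4.62004196] [ 0.0901097  -0.31820135  0.40789385]
```

Emit:
jog_arm --steps '[1,0,0,0,0.4,1,0,0,0,0.8,1,0,0,0,0.8,1,0,0,0,0.8]'

```text
time_s: 13.2
ee_pos: [535.0, -31.8, 119.4]
ee_rot: [180.0, 0.0, -171.3]
force: [3.0, 1.9, 5.5]
gripper_width: 42.4
```

```bash
python3 - <<'E'
from h import *
s=env.state();print(s['time_s'],s['ee_pos'],s['ee_rot'],s['force'],s['torque'])
E
```

```text
13.2 [535.00526701 -31.80711996 119.44759385] [ 1.79984272e+02  4.09328094e-02 -1.71327255e+02] [2.9557882  1.94664907 5.53554015] [ 0.37197491 -0.4276157   0.62566421]
```

The torque rises steadily, so the lid is on its stop. I'll back off a touch and let go.

Emit:
jog_arm --steps '[1,0,0,0,-1,1,0,0,0,-1,0.4,0,0,0,-1,0.3,0,0,0,-1,0.2,0,0,0,-1,0.2,0,0,0,-1,0.2,0,0,0,-1,0.2,0,0,0,-1]'

```text
time_s: 14.0
ee_pos: [533.8, -32.1, 118.7]
ee_rot: [180.0, -0.1, -170.4]
force: [-0.4, -0.1, -0.5]
gripper_width: 73.1
```

```bash
python3 - <<'E'
from h import *
s=env.state();print(s['time_s'],s['ee_pos'],s['ee_rot'],s['force'],s['torque'],s['gripper_width'])
E
```

```text
14.0 [533.83506299 -32.11525398 118.70231478] [ 1.79976626e+02 -1.22342876e-01 -1.70353634e+02] [-0.36351352 -0.10352516 -0.50996903] [0.08932579 0.02843715 0.02635487] 73.09005846872749
```

Emit:
jog_arm --steps '[0.1,0,0,-0.5,0,0,0,0,-1.5,0,0,0,0,-3,0,0,0,0,-5,0,0,0,0,-7,0,0,-1,0,-9.5,0,0,-2,0,-11,0,0,-3,0,-12,0,0,-4,0,-12,0,0,-4,0,-12,0,0,-4,0,-12,0]'

```text
time_s: 15.1
ee_pos: [573.5, -25.3, 238.5]
ee_rot: [180.0, -0.1, -170.3]
force: [0.0, -0.6, -0.0]
gripper_width: 91.3
```

```bash
python3 - <<'E'
from h import *
import json
a=save('wrist','pics/w4.png');b=save('top','pics/t4.png')
s=env.state();print(s['time_s'],s['ee_pos'],s['force'])
w=env.camera_params('wrist');json.dump({k:np.array(v).tolist() for k,v in w.items()},open('w4.json','w'))
a=np.clip(255*(a/255.)**1.6,0,255).astype(np.uint8)
cv2.imwrite('pics/w4c.png',cv2.resize(a[60:260,215:425],None,fx=3,fy=3,interpolation=cv2.INTER_CUBIC)[:,:,::-1])
E
```

```text
15.2 [573.33938264 -25.38674616 238.59095812] [ 0.05058302  0.13575869 -0.60450272]
```

View pics/w4c.png

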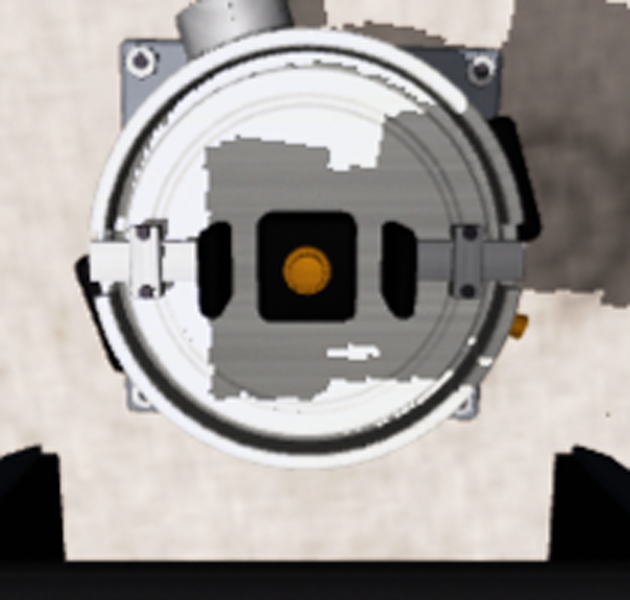

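Both bolts reach through the upstand notches to its outer wall (tips at (90,262) and (524,262)), and the gap round the lid is even. A quick numeric check follows, including the bottle and the model against the first picture.

```bash
python3 - <<'E'
from h import *
import json
w=json.load(open('w4.json'))
P=lambda x,y,z:ray(w,215+x/3-.33,60+y/3-.33,z)
for n,p,q,z in(('bolts',(90,262),(524,262),109),('tabs outer',(197,265),(417,265),151),('upstand x',(91,240),(523,240),112)):
    p,q=P(*p,z),P(*q,z);print(n,(p+q)/2,np.linalg.norm(p-q))
print('valve',P(307,270,146))
a,b=cv2.imread('pics/t1.png'),cv2.imread('pics/t4.png')
for n,(x,y) in(('bottle',(315,147)),('model',(249,155))):
    t=a[y-22:y+22,x-22:x+22];r=cv2.matchTemplate(b[y-37:y+37,x-37:x+37],t,cv2.TM_CCOEFF_NORMED);print(n,cv2.minMaxLoc(r)[1::2],'same=(15,15)')
s=env.state();print(s['time_s'],s['qvel'].max(),s['gripper_width'])
E
```

```text
bolts [536.17857362 -32.38305144 109.        ] 134.09037674650529
tabs outer [533.15576347 -32.88257413 151.        ] 58.51670818592484
upstand x [529.35239677 -33.53740321 112.        ] 131.43374669836467
valve [534.95333663 -32.57662807 146.        ]
bottle (0.999782919883728, (15, 15)) same=(15,15)
model (0.99970543384552, (15, 15)) same=(15,15)
15.2 0.019275759246676186 91.17973219636144
```

Bolt span is 134 mm and tab span 58 mm, so both are fully out, and the bottle and model haven't moved. I'll hand it in.

```bash
python3 -c "
from workcell import env
print(env.job_done())"
```

```text
the job is handed in; nothing more can be done
None
```

The lid is on the pot and locked, and I handed the job in at about 15 s of the 58 s allowed. I squeezed the tabs, lowered the lid through the gaps (found at about 45°), pressed it down on the seal with about 10 N, and turned it clockwise about 36° until it met the stop. Then I backed off 1° and let go. At each reading, the force at the wrist stayed at about 6 N or less.

The last wrist picture puts the bolts 134 mm across their tips, lying in the notches, and the tabs 58.5 mm across, so both have sprung fully out. The valve is within about 1 mm of the mouth centre. The bottle and the loose model match the first picture exactly, and the gripper is clear of everything.

- **Not directly measured:** the lid's final depth and tilt. I inferred them from the gripper height while pressing and from the bolts sitting in the notches.
- **Small disagreements:** the press force suggested about 20 mm down where the gripper height gave 18.5 mm. The two gap-angle readings were 43.8° and 45.2°. The first top-view and wrist-view positions of the lid differed by about 4 mm, which a closer wrist picture settled.

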